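Load the spring scale to its mark and bring up the dial gauge

TASK

Put brass weights on the pan of the spring scale, setting them down gently, until the red pointer rests level with the green band on the scale column, and let go. Then slide the dial gauge over the table, without lifting or tipping it, until its whole foot stands on the round green spot beside the scale, ready to take the reading. Leave the other things on the bench where they are.

Things in the scene. Friction and masses are not known exactly. Their poses are not given: they have to be found in the camera images.
- scale: spring scale, fixed: white housing 170 x 170 mm and 35 mm high, with a round steel pan over its middle and, on its +y side, an upright aluminium scale column (18 mm wide, 145 mm high, centred 122 mm from the middle). Origin: centre of the housing's underside, on the table; x points away from its green panel, z up
- pan (a joint): how far the scale pan has sunk on its spring, in m: 0 empty, grows downward, end stop at 0.060. It sinks 9 mm for every 100 g and takes about a second to settle
- pan_top (a point): centre of the pan's flat upper face (moves with it). The pan is a disc 150 mm across, 5 mm thick, with a rim 3 mm high that is only 4 mm wide; 115 mm above the table when empty
- pointer (a point): tip of the red pointer that sticks out of the pan towards the scale column; it moves down with the pan
- band: green target band around the scale column, 12 mm high, fixed for the job. Origin: its centre; on target, the pointer's tip is level with it to within 6 mm up or down
- spot (a point): centre of the round green spot on the table beside the scale, on its -y side, 100 mm across
- large_a: a large brass weight of about 200 g (true mass within 5 %): upright cylinder 34 mm across, 26 mm high, with a neck and a knob 16 mm across on top, 40 mm tall in all. Origin: centre of its underside, z up
- large_b: a large brass weight of about 200 g (true mass within 5 %): upright cylinder 34 mm across, 26 mm high, with a neck and a knob 16 mm across on top, 40 mm tall in all. Origin: centre of its underside, z up
- small_a: a small brass weight of about 100 g (true mass within 5 %): upright cylinder 27 mm across, 20 mm high, with a neck and a knob 16 mm across on top, 34 mm tall in all. Origin: centre of its underside, z up
- small_b: a small brass weight of about 100 g (true mass within 5 %): upright cylinder 27 mm across, 20 mm high, with a neck and a knob 16 mm across on top, 34 mm tall in all. Origin: centre of its underside, z up
- mat: blue mat on which the four weights stand in a row at the start, 95 x 320 mm, 3 mm thick, fixed. Origin: centre of its underside; the long side is its y axis
- gauge: dial gauge, 0.6 kg, loose on the table: round steel foot 70 mm across and 26 mm high, post 18 mm across, black round dial head 42 mm across from 48 to 62 mm height with a white face on top. Origin: centre of its underside, z up
- spring_tall: bystander, to be left alone: a bright coil spring standing upright, 30 mm across, 50 mm tall. Origin: on its underside
- spring_short: bystander, to be left alone: a dark coil spring standing upright, 41 mm across, 30 mm tall. Origin: on its underside
- caliper: bystander, to be left alone: a calliper lying flat, 160 mm long, 14 mm high. Origin: on its underside
- screwdriver: bystander, to be left alone: an orange-handled screwdriver lying flat. Origin: on its underside
- oil: bystander, to be left alone: a yellow oil bottle with a red cap, 48 mm across, 110 mm tall. Origin: on its underside
- meter: bystander, to be left alone: an orange multimeter lying flat, 85 x 150 mm, 38 mm high. Origin: on its underside
Things that resemble listed ones, but are neither listed nor needed, are in the scene too. What is shaped like the large_a but pink or purple is not meant.

How it is judged:
On the way, in this order (a step that is already met when the one before it is completed fails the run):
1. the pan, let go, rests with its pointer level with the green band (centres within 7 mm) (z of pointer in the frame of band between -0.007 and 0.007 m and velocity of joint pan between -0.015 and 0.015 m/s and contact force between the fingers and anything else below 0.2 N), for 0.3 s.
2. the gauge stands on the green spot, centre within 18 mm (horizontal distance between gauge and spot below 0.018 m and linear speed of gauge below 0.02 m/s), for 0.2 s.
At the end, for the whole second after the job is handed in: The pan is at rest with the pointer's tip within 7 mm of the height of the green band's centre, and the gauge stands upright and still on the table with its centre within 18 mm of the centre of the green spot (all of step 2 and z of pointer in the frame of band between -0.007 and 0.007 m and velocity of joint pan between -0.015 and 0.015 m/s and angle between gauge's own z axis and vertical below 0.08 rad and height (world z) of gauge below 0.005 m); the robot touches nothing.
It fails at once if a weight is dropped on the pan, or the pan is struck (it sinks faster than 0.4 m/s) (velocity of joint pan above 0.4 m/s).
It fails at once if the gauge is lifted off the table (more than 15 mm) or tipped (more than 0.25 rad) (height (world z) of gauge above 0.015 m or angle between gauge's own z axis and vertical above 0.25 rad).
It fails at once if a bystander is moved more than 25 mm (distance of any of spring_tall, spring_short, caliper, screwdriver, oil, meter from where it was at the start of the episode above 0.025 m).
It also fails if it takes over 70 s, if anything falls off the work surface, if the arm or the gripper's body presses on something with over 40 N, if the wrist force passes 120 N, or if a joint passes its speed limit or range.

ROBOT

A 6-joint arm with a two-finger parallel gripper is mounted at the origin on the work surface. World frame = base frame: x ahead of the robot, y to its left, z up, the work surface at z = 0. Lengths are in m, angles in rad, forces in N, time in s.
With the tool pointing down it reaches from about 0.225 to 0.875 m from the base axis. Payload 3.4 kg.
Tool frame: the origin (TCP) lies at the very end of the fingers, on their centre line; the grasp point (between the pads) lies 19 mm behind it; z points along the fingers, y is the direction in which the jaws open and shut (so a half turn about z gives the same grasp; the last joint's range is limited). The gripper opens to 85 mm and grips with 20 to 120 N. Pads are 22 mm wide; open, the fingers measure 114 mm over their backs; the gripper's body (76 mm by 85 mm) begins 54 mm behind the grasp point. The pads swing forward as they close: fully open they stand 13 mm farther back than shut.
Start: joints at [1.027, 0.276, 1.505, -0, 1.361, -0.121], TCP at [0.236, 0.524, 0.231] pointing down, gripper open.
Joint ranges: [-2.89, 2.89], [-0.75, 2.08], [0.22, 2.7], [-1.18, 4.32], [0.11, 2.71], [-2.7, 2.7]. Speed limits (rad/s): [2.57, 2.57, 3.14, 3.14, 3.14, 3.14].

INTERFACE

Orientations are given as a unit quaternion [w, x, y, z].
In Python, from rig import manip gives the robot as it stands. The module is installed in compiled form; this text tells all that it offers.
- The arm moves only by the tool carry_out, never from a script. Its argument "moves" is one flat list of numbers, 5 for each row, row after row: the opening in per cent of the stroke, from 0 (shut) to 100 (fully open), then the shift along the world's x, y, z in cm, then the turn about the world's z in rad. A call has exactly 10 rows; each row shifts and turns the commanded pose from where the row before left it; what a row does not reach is not made up. A row lasts 1/10 s, in which the tool goes at most 50 mm and 8.59 degrees, less where a joint would pass 70% of its speed; a pose out of reach is approached as far as the arm can. A call is refused whole if a number of a shift passes 5 or a number of a turn 0.15, either way. A call with a gripper value outside its range is refused whole. The fingers move at their own pace and stop on an object; "squeeze" is the grip in N (left out, the last holds). Time passes only in rows, so rows that do not move let the fingers close, or fill a call up. It gives the time, the measured TCP pose, the force and the opening at its end, in the units of the state.
- manip.get_state(): the state, without advancing time (a new reading comes with each control period).
- manip.get_image(name): name is "side" or "top"; returns the picture (480x640x3 uint8, red, green, blue); there is no depth.
- manip.camera_info(name): a dict with "fov_y" (degrees; the focal length in pixels is half the picture's height over the tangent of half this angle, whatever the lens; pixels are square), "cx", "cy" (the principal point, pixels), "rvec" (rotation vector, rad) and "tvec" (3), from world to camera coordinates, as OpenCV has them. Camera axes: x right, y down, z forward; pixel columns grow to the right and rows downward; lengths in m; the calibration is good to about 2 mm. A picture is of the moment at which its call begins. camera_info takes no time and is no camera call.
- manip.sign_off(): hands the job in, once; it reports no verdict.
The state is a dict: "clock": time; "qpos": joint angles; "qd": joint speeds; "effort": joint torques, N m; "position": TCP position; "ee_rot": TCP orientation; "contact_force": force on the tool from outside, world axes, zero at the start; "moment": the same for the moment, N m; "width": finger opening in m.
Only numpy, scipy, OpenCV 4.12 (cv2) and the standard library are available. Lean on these libraries where they do the work, as an engineer would, in place of code of your own. Each camera call takes 0.05 s, during which the arm holds its last target. There are 200 camera calls.

## Working session

There is one attempt and no reset: what is moved stays moved. The work goes in short steps, Python scripts to look and compute and a tool call to move; the robot and the scene stay as the last step left them, time stands still between calls to the robot, and variables do not carry over. Pictures are saved under pics/ and viewed, about 8 in all and at most 12, crops included, and the job is handed in when it is done.

Besides the shell and the picture viewer there is one more tool, called after "Emit:" as name(argument=value, ...), one argument or row to a line, values as JSON. carry_out: Moves the arm, as the interface text tells. Its arguments: {"type":"object","properties":{"moves":{"type":"array","items":{"type":"number"}},"squeeze":{"type":"number"}},"required":["moves"]}

```bash
mkdir -p pics
cat > h.py <<'E'
import numpy as np, cv2
from rig import manip
def cam(n):
    c=manip.camera_info(n); f=240/np.tan(np.radians(c["fov_y"])/2)
    K=np.array([[f,0,c["cx"]],[0,f,c["cy"]],[0,0,1.]]); return K,np.array(c["rvec"],float),np.array(c["tvec"],float),c
def w(n,u,v,z):
    K,r,t,_=cam(n); R=cv2.Rodrigues(r)[0]; C=-R.T@t; d=R.T@np.linalg.solve(K,[u,v,1]); return C+d*(z-C[2])/d[2]
def p(n,X):
    K,r,t,_=cam(n); return cv2.projectPoints(np.array(X,float).reshape(-1,3),r,t,K,None)[0].reshape(-1,2)
def shot(n,f):
    i=manip.get_image(n); cv2.imwrite("pics/"+f+".png",i[:,:,::-1]); return i
E
python3 - <<'E'
from h import *
for n in("top","side"):
    shot(n,n+"0"); print(cam(n)[3]); K,r,t,_=cam(n); print(-cv2.Rodrigues(r)[0].T@t)
print(manip.get_state())
E
```

```text
{'fov_y': 54.866962529704956, 'cx': 314.7939547697452, 'cy': 236.8152727154315, 'rvec': array([ 2.14658471, -2.12286   ,  0.20607138]), 'tvec': array([0.03950918, 0.57503753, 1.0535371 ])}
[0.37885144 0.06073275 1.13795988]
{'fov_y': 56.006182568260066, 'cx': 317.2479665750718, 'cy': 239.3669236751556, 'rvec': array([ 2.13895382, -0.43790174,  0.26528146]), 'tvec': array([-0.47204001,  0.2221601 ,  0.97582088])}
[ 0.13913052 -0.80496372  0.74637749]
{'clock': 0.1, 'qpos': array([ 1.02700190e+00,  2.76521279e-01,  1.50600286e+00,  1.27498578e-05,
        1.36069248e+00, -1.21011431e-01]), 'qd': array([-0.00031603, -0.00188773, -0.00379513, -0.00139971,  0.00013961,
        0.0006274 ]), 'effort': array([ 4.18701370e-05, -4.17700052e+01, -2.46403813e+01, -6.48953915e-05,
        5.80147011e-03,  2.03774960e-05]), 'position': array([0.23568631, 0.52396678, 0.23053364]), 'ee_rot': array([-2.70856292e-04,  2.09821863e-01,  9.77739294e-01, -7.65505541e-04]), 'contact_force': array([ 0.36899626, -0.17718524,  1.28356667]), 'moment': array([-0.06008197,  0.01410672, -0.03885622]), 'width': 0.08497531693198437}
```

View pics/top0.png

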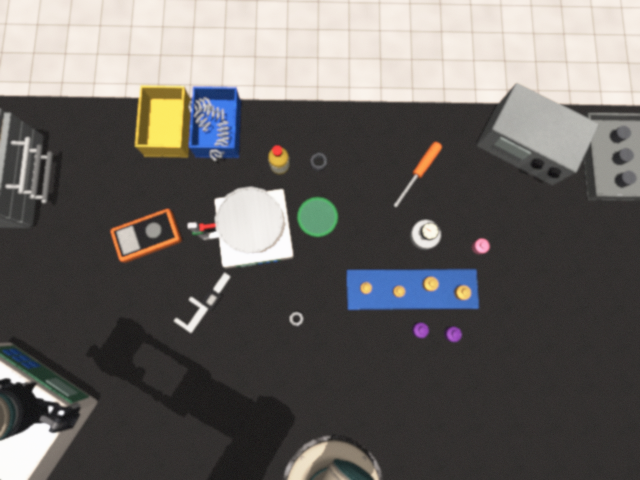

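View pics/side0.png

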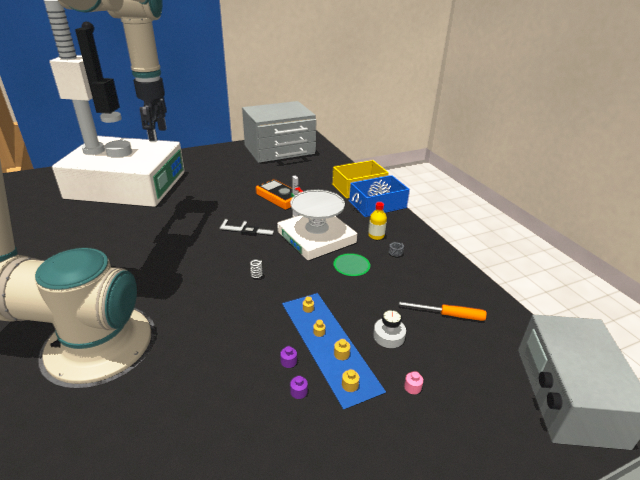

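The top view shows the small weights at (366,288) and (399,291), the large ones at (431,283) and (463,292), the gauge at (427,233), the spot at (317,217) and the pan at about (250,220). The side view shows the column at (296,185). I'll zoom in to read the band height.

Run:
```python
from h import *
s=cv2.imread("pics/side0.png")[165:225,260:340]; t=cv2.imread("pics/top0.png")
a=cv2.resize(s,(400,300),interpolation=cv2.INTER_CUBIC); b=cv2.resize(t[205:250,180:240],(400,300),interpolation=cv2.INTER_CUBIC)
c=cv2.resize(t[200:320,340:500],(400,300),interpolation=cv2.INTER_CUBIC);d=cv2.resize(t[170:275,200:340],(400,300),interpolation=cv2.INTER_CUBIC)
cv2.imwrite("pics/crop1.png",np.vstack([np.hstack([a,b]),np.hstack([c,d])]))
for n,u,v,z in[("smallL",366,288,.037),("smallR",399,291,.037),("largeL",431,283,.043),("largeR",463,292,.043),("gauge",429,231,.062),("spot",317,217,0),("pan",250,220,.118),("oil",277,152,.11)]: print(n,w("top",u,v,z).round(3))
for n,u,v,z in[("smallL",308,299,.037),("smallR",320,323,.037),("largeL",342,343,.043),("largeR",350,374,.043),("gauge",391,317,.062),("spot",352,265,0),("pan",318,205,.118)]: print("side",n,w("side",u,v,z).round(3))
```

```text
smallL [ 0.455 -0.077  0.037]
smallR [ 0.449 -0.156  0.037]
largeL [ 0.468 -0.231  0.043]
largeR [ 0.448 -0.306  0.043]
gauge [ 0.59  -0.226  0.062]
spot [0.635 0.04  0.   ]
pan [0.599 0.193 0.118]
oil [0.764 0.137 0.11 ]
side smallL [ 0.456 -0.082  0.037]
side smallR [ 0.45  -0.164  0.037]
side largeL [ 0.465 -0.239  0.043]
side largeR [ 0.444 -0.316  0.043]
side gauge [ 0.588 -0.228  0.062]
side spot [0.636 0.037 0.   ]
side pan [0.596 0.181 0.118]
```

View pics/crop1.png

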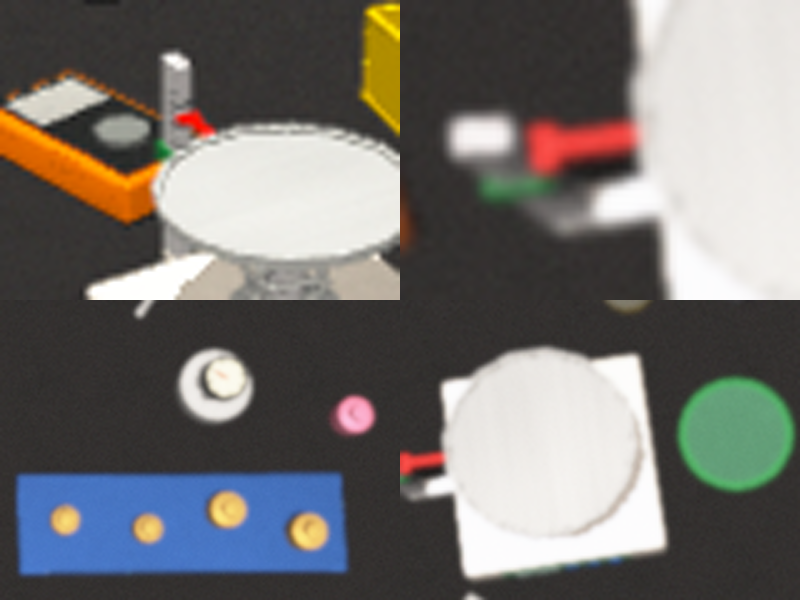

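The crop shows the column top at top-view (192.4,225.6) and side-view (295,176.6). The band is at side-view (292.6,195) and top-view (197.7,233), and the pointer tip is at side-view (297,188.5). I'll turn these into heights.

Run:
```python
from h import *
c=w("top",192.4,225.6,.145); print("col",c, w("side",295,176.6,.145))
for z in(.145,.12,.1,.09,.08,.07,.06,.05): print(z,p("side",[c[0],c[1],z]).round(1),p("top",[c[0],c[1],z]).round(1))
print("green top view ys @z",[w("top",197.7,233,z).round(3) for z in(.06,.08,.1)])
for n in("side0","top0"):
    i=cv2.imread(f"pics/{n}.png"); h=cv2.cvtColor(i,cv2.COLOR_BGR2HSV)
    m=cv2.inRange(h,(60,100,40),(90,255,255)); x0,x1,y0,y1=(280,305,170,215) if n=="side0" else (180,215,210,245)
    ys,xs=np.nonzero(m[y0:y1,x0:x1]); print(n,"green",xs.min()+x0,xs.max()+x0,ys.min()+y0,ys.max()+y0,xs.mean()+x0,ys.mean()+y0)
    print(sorted(zip(ys+y0,xs+x0)))
# housing corners
for u,v in [(215,199),(285.5,189.5),(293,258),(219,266.5)]: print(w("top",u,v,.035).round(3))
```

```text
col [0.57916872 0.31460478 0.145     ] [0.58069481 0.31603898 0.145     ]
0.145 [[294.7 176.9]] [[192.4 225.6]]
0.12 [[294.7 184.5]] [[195.1 227.8]]
0.1 [[294.7 190.4]] [[197.2 229.6]]
0.09 [[294.8 193.3]] [[198.3 230.4]]
0.08 [[294.8 196.3]] [[199.3 231.2]]
0.07 [[294.8 199.2]] [[200.2 232. ]]
0.06 [[294.8 202. ]] [[201.2 232.8]]
0.05 [[294.8 204.9]] [[202.2 233.6]]
green top view ys @z [array([0.579, 0.323, 0.06 ]), array([0.575, 0.318, 0.08 ]), array([0.571, 0.313, 0.1  ])]
side0 green 291 293 193 196 291.6666666666667 194.55555555555554
[(np.int64(193), np.int64(291)), (np.int64(193), np.int64(292)), (np.int64(194), np.int64(291)), (np.int64(194), np.int64(292)), (np.int64(195), np.int64(291)), (np.int64(195), np.int64(292)), (np.int64(195), np.int64(293)), (np.int64(196), np.int64(291)), (np.int64(196), np.int64(292))]
top0 green 193 195 233 234 193.8 233.6
[(np.int64(233), np.int64(193)), (np.int64(233), np.int64(194)), (np.int64(234), np.int64(193)), (np.int64(234), np.int64(194)), (np.int64(234), np.int64(195))]
[0.669 0.291 0.035]
[0.695 0.119 0.035]
[0.525 0.098 0.035]
[0.503 0.274 0.035]
```

Emit:
carry_out(
  moves=[80,1.2,-3.8,-0.5,-0.07,80,1.2,-3.8,-0.5,-0.07,80,1.2,-3.8,-0.5,-0.07,80,1.2,-3.8,-0.5,-0.07,80,1.2,-3.8,-0.5,-0.07,80,1.2,-3.8,-0.5,-0.07,80,1.2,-3.8,-0.5,-0.07,80,1.2,-3.8,-0.5,-0.07,80,1.2,-3.8,-0.5,-0.07,80,1.2,-3.8,-0.5,-0.07],
  squeeze=25,
)

```text
clock: 1.1
position: [0.3559, 0.1429, 0.181]
ee_rot: [0.0, 0.533, 0.846, 0.0]
contact_force: [0.3, 0.3, 0.1]
width: 0.0685
```

Emit:
carry_out(
  moves=[80,1.1,-3.8,-0.8,-0.07,80,1.1,-3.8,-0.8,-0.07,80,1.1,-3.8,-0.8,-0.07,80,1.1,-3.8,-0.8,-0.07,80,1.1,-3.8,-0.8,-0.07,80,1.1,-3.8,-0.8,-0.07,80,1.1,-3.8,-0.8,-0.07,80,1.1,-3.8,-0.8,-0.07,80,1.1,-3.6,-0.8,-0.07,80,1.1,-3.6,-0.8,-0.07],
)

```text
clock: 2.1
position: [0.4659, -0.2331, 0.1006]
ee_rot: [-0.0, 0.791, 0.611, -0.0]
contact_force: [0.7, 0.2, 0.7]
width: 0.0684
```

Emit:
carry_out(
  moves=[80,0,0,0,0,80,0,0,0,0,80,0,0,0,0,80,0,0,0,0,80,0,0,0,0,80,0,0,0,0,80,0,0,0,0,80,0,0,0,0,80,0,0,0,0,80,0,0,0,0],
)

```text
clock: 3.1
position: [0.4659, -0.2316, 0.1013]
ee_rot: [-0.0, 0.79, 0.613, 0.0]
contact_force: [0.1, 0.1, -0.2]
width: 0.0681
```

Run:
```python
from h import *
s=manip.get_state(); print(s["clock"],s["position"],s["ee_rot"],s["width"],s["contact_force"])
i=shot("side","s1"); t=shot("top","t1")
cv2.imwrite("pics/c2.png",np.hstack([cv2.resize(i[290:390,280:420],(400,286)),cv2.resize(t[200:300,360:500],(400,286))])[:,:,::-1])
for u,v in[(431.2,284),(399.5,290.8),(366.4,288)]: print(w("top",u,v,.04))
print("foot",w("top",426,234.4,.026),"tip",w("top",396,206,.005))
```

```text
3.1 [ 0.46594355 -0.23158533  0.10130853] [-1.20882909e-06  7.90372162e-01  6.12627003e-01  2.41069020e-05] 0.06807691345734461 [ 0.11342091  0.11548766 -0.16105487]
[ 0.46596566 -0.23229004  0.04      ]
[ 0.44905441 -0.1562961   0.04      ]
[ 0.45481929 -0.07777038  0.04      ]
foot [ 0.58850626 -0.22746209  0.026     ] tip [ 0.66454022 -0.15920413  0.005     ]
```

View pics/c2.png

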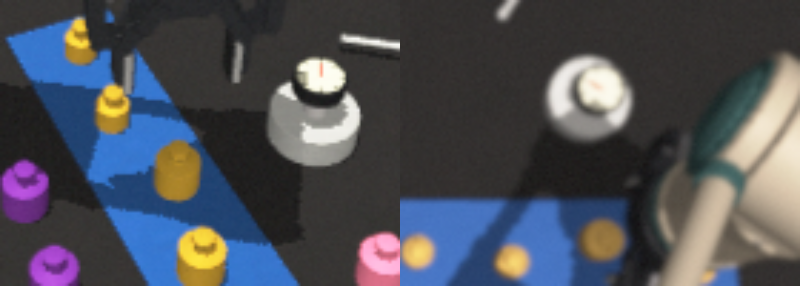

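The gripper stands over the large weight, which is at side-crop (178,165). The fingers straddle it, so I'm descending to grip it.

Emit:
carry_out(
  moves=[80,0,-0.1,-2,0,80,0,0,-2,0,80,0,0,-2,0,80,0,0,-2,0,80,0,0,-1.1,0,80,0,0,0,0,20,0,0,0,0,20,0,0,0,0,20,0,0,0,0,20,0,0,0,0],
)

```text
clock: 4.2
position: [0.4672, -0.2333, 0.0116]
ee_rot: [0.002, 0.79, 0.613, 0.001]
contact_force: [1.2, 0.7, 5.0]
width: 0.0328
```

Emit:
carry_out(
  moves=[20,0,0,0,0,20,0,0,1,0,20,0,0,2,0,20,0,0,3,0,20,0,0,3,0,20,0,0,3,0,20,0,0,3,0,20,0,0,2,0,20,0,0,0,0,20,0,0,0,0],
)

```text
clock: 5.2
position: [0.4652, -0.2321, 0.1799]
ee_rot: [-0.0, 0.79, 0.613, -0.0]
contact_force: [0.2, -0.9, -1.7]
width: 0.0325
```

Emit:
carry_out(
  moves=[20,1.3,4,0,0,20,1.3,4,0,0,20,1.3,4,0,0,20,1.3,4,0,0,20,1.3,4,0,0,20,1.3,4,0,0,20,1.3,4,0,0,20,1.3,4,0,0,20,1.3,4,0,0,20,1.3,4,0,0],
)

```text
clock: 6.2
position: [0.5947, 0.1688, 0.1777]
ee_rot: [-0.001, 0.79, 0.613, -0.002]
contact_force: [0.1, -0.4, -2.3]
width: 0.032
```

Emit:
carry_out(
  moves=[20,0.3,0,0,0,20,0,0,0,0,20,0,0,-1,0,20,0,0,-1,0,20,0,0,-1,0,20,0,0,-1,0,20,0,0,-1,0,20,0,0,-0.5,0,20,0,0,-0.5,0,20,0,0,-0.5,0],
)

```text
clock: 7.2
position: [0.5991, 0.1674, 0.1153]
ee_rot: [0.0, 0.79, 0.613, 0.0]
contact_force: [-0.3, 0.2, -0.9]
width: 0.0326
```

Emit:
carry_out(
  moves=[20,0,0,-0.5,0,20,0,0,-0.4,0,20,0,0,-0.2,0,20,0,0,0,0,20,0,0,0,0,20,0,0,0,0,20,0,0,0,0,20,0,0,0,0,20,0,0,0,0,20,0,0,0,0],
)

```text
clock: 8.2
position: [0.5991, 0.1674, 0.1044]
ee_rot: [0.0, 0.79, 0.613, 0.0]
contact_force: [0.2, 0.4, -0.2]
width: 0.032
```

Run:
```python
from h import *
s=manip.get_state(); print(s["clock"],s["position"],s["width"],s["contact_force"])
i=shot("side","s2")
cv2.imwrite("pics/c3.png",cv2.resize(i[160:260,260:380],(720,600),interpolation=cv2.INTER_CUBIC)[:,:,::-1])
```

```text
8.2 [0.59912809 0.16739184 0.10442715] 0.032048499380209684 [ 0.20306051  0.43012123 -0.22463811]
```

View pics/c3.png

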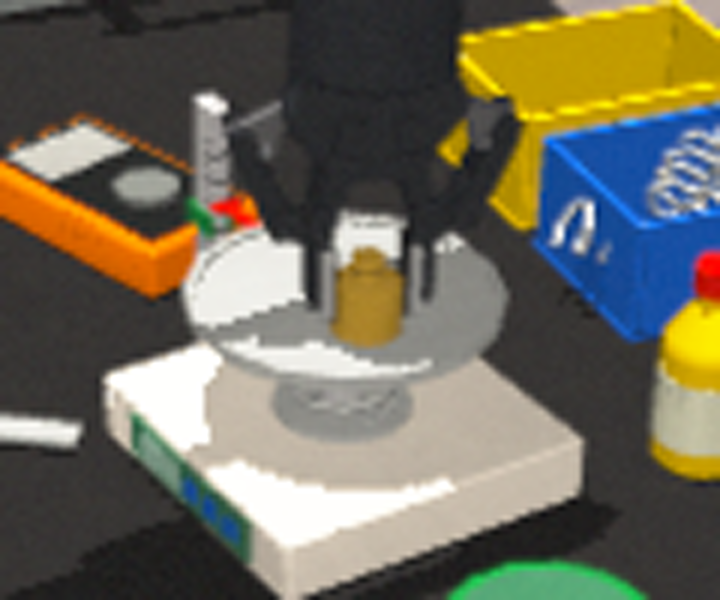

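The weight rests on the pan. The pointer, at crop (235,212), is already close to the band at (205,213). I'll release, back off and measure.

Emit:
carry_out(
  moves=[50,0,0,0,0,60,0,0,0,0,60,0,0,0,0,60,0,0,0,0,60,0,0,2,0,60,0,0,3,0,60,0,0,3,0,60,0,-4,2,0,60,0,-5,1,0,60,0,-5,0,0],
)

```text
clock: 9.25
position: [0.6001, 0.0275, 0.2165]
ee_rot: [0.002, 0.79, 0.613, 0.002]
contact_force: [0.4, -0.6, 0.2]
width: 0.0515
```

Emit:
carry_out(
  moves=[60,-1,-4,0,0,60,-1,-4,0,0,60,-1,-4,0,0,60,-1,-4,0,0,60,-1,-2,0,0,60,0,0,0,0,60,0,0,0,0,60,0,0,0,0,60,0,0,0,0,60,0,0,0,0],
)

```text
clock: 10.25
position: [0.5493, -0.1506, 0.2141]
ee_rot: [0.0, 0.79, 0.613, 0.0]
contact_force: [0.0, 0.1, -0.7]
width: 0.051
```

Run:
```python
from h import *
s=manip.get_state(); print(s["clock"],s["position"],s["width"])
i=shot("side","s3"); t=shot("top","t3")
a=cv2.resize(i[165:225,270:350],(800,600),interpolation=cv2.INTER_CUBIC)[:300]
b=cv2.resize(t[205:250,180:240],(400,300),interpolation=cv2.INTER_CUBIC); c=cv2.resize(t[185:275,205:325],(400,300))
cv2.imwrite("pics/c4.png",np.vstack([a,np.hstack([b,c])])[:,:,::-1])
y=np.array([-.137,.99]);col=np.array([.580,.315])
for n in("side","top"):
  for d,nm in((0,"axis"),(-.009,"face"),(-.020,"tip?")):
    for z in(.08,.085,.09,.095,.1,.105): print(n,nm,z,p(n,[*(col+d*y),z])[0].round(1))
```

```text
10.25 [ 0.54930255 -0.15058444  0.21414081] 0.05102811883188516
side axis 0.08 [295.  196.2]
side axis 0.085 [295.  194.7]
side axis 0.09 [295.  193.2]
side axis 0.095 [295.  191.8]
side axis 0.1 [295.  190.3]
side axis 0.105 [294.9 188.8]
side face 0.08 [296.4 197.4]
side face 0.085 [296.4 196. ]
side face 0.09 [296.4 194.5]
side face 0.095 [296.4 193. ]
side face 0.1 [296.4 191.6]
side face 0.105 [296.4 190.1]
side tip? 0.08 [298.2 199. ]
side tip? 0.085 [298.3 197.5]
side tip? 0.09 [298.3 196.1]
side tip? 0.095 [298.3 194.6]
side tip? 0.1 [298.3 193.1]
side tip? 0.105 [298.3 191.6]
top axis 0.08 [199.1 230.9]
top axis 0.085 [198.6 230.5]
top axis 0.09 [198.1 230. ]
top axis 0.095 [197.6 229.6]
top axis 0.1 [197.1 229.2]
top axis 0.105 [196.6 228.8]
top face 0.08 [203.  230.4]
top face 0.085 [202.5 230. ]
top face 0.09 [202.  229.6]
top face 0.095 [201.5 229.1]
top face 0.1 [201.  228.7]
top face 0.105 [200.5 228.3]
top tip? 0.08 [207.7 229.8]
top tip? 0.085 [207.3 229.4]
top tip? 0.09 [206.8 229. ]
top tip? 0.095 [206.3 228.6]
top tip? 0.1 [205.9 228.1]
top tip? 0.105 [205.4 227.7]
```

View pics/c4.png

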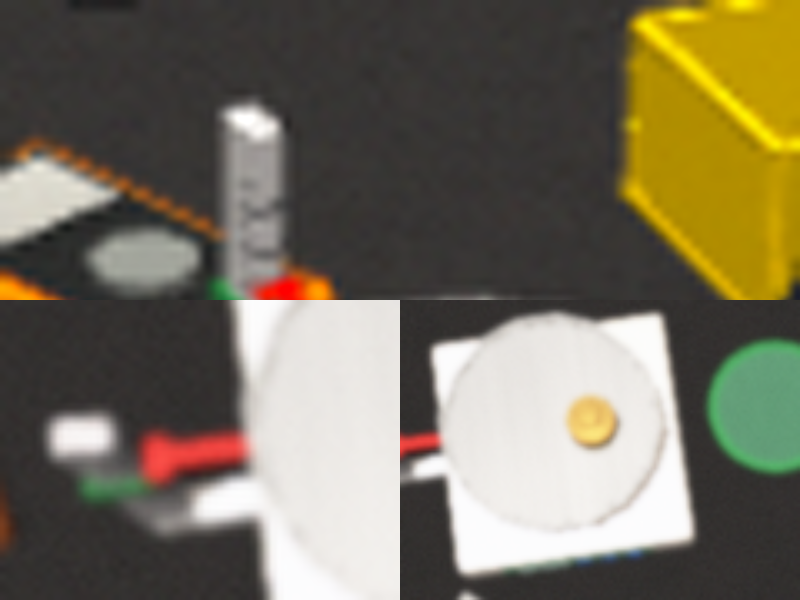

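That crop cut the band off, so I'll take it lower and add pixel statistics.

Run:
```python
from h import *
A=[]
for f in("side0","s3"):
    i=cv2.imread(f"pics/{f}.png"); A.append(cv2.resize(i[178:208,284:310],(390,450),interpolation=cv2.INTER_NEAREST))
    h=cv2.cvtColor(i,cv2.COLOR_BGR2HSV)
    for nm,m in(("red",cv2.inRange(h,(0,180,120),(7,255,255))|cv2.inRange(h,(174,180,120),(180,255,255))),("green",cv2.inRange(h,(50,90,40),(95,255,255)))):
        for r in range(180,208):
            x=np.nonzero(m[r,284:312])[0]+284
            if len(x): print(f,nm,r,x)
cv2.imwrite("pics/c5.png",np.hstack(A))
```

```text
side0 red 187 [298 299]
side0 red 188 [296 297 298 299 300]
side0 red 189 [296 297 298 299 300]
side0 red 190 [299 300 301 302]
side0 red 191 [299 300 301]
side0 green 193 [291 292]
side0 green 194 [291 292]
side0 green 195 [291 292 293]
side0 green 196 [291 292]
s3 red 193 [297 298 299]
s3 red 194 [296 297 298 299]
s3 red 195 [298 299 300]
s3 red 196 [299 300 301 302]
s3 red 197 [300]
s3 green 193 [291 292]
s3 green 194 [291 292]
s3 green 195 [291 292 293 294]
s3 green 196 [291 292 293 294]
s3 green 197 [293 294]
s3 green 198 [294 295]
```

View pics/c5.png

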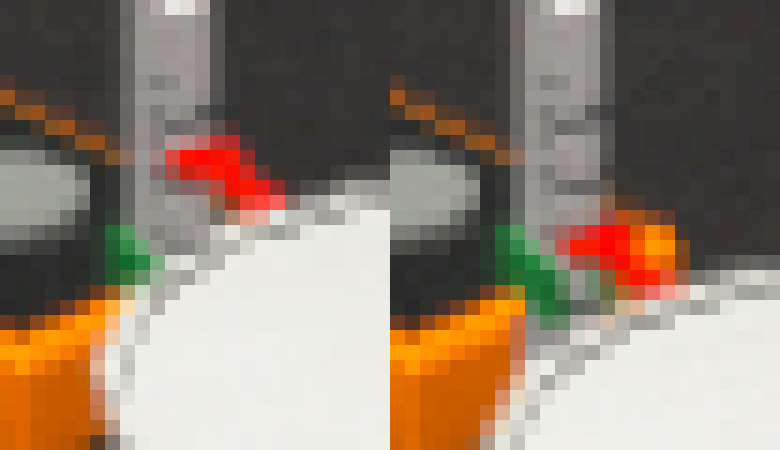

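Run:
```python
from h import *
x=np.array([.99,.137]);y=np.array([-.137,.99]);col=np.array([.580,.315])
for z in(.08,.085,.09,.095,.1):
    for nm,o in(("far",-.0095*x+.009*y),("near",-.0095*x-.009*y)): print(z,nm,p("side",[*(col+o),z])[0].round(1),p("top",[*(col+o),z])[0].round(1))
def tri(a,b):
    P=[]
    for n in("side","top"):
        K,r,t,_=cam(n); P.append(K@np.c_[cv2.Rodrigues(r)[0],t])
    X=cv2.triangulatePoints(P[0],P[1],np.array(a,float),np.array(b,float)).ravel(); return X[:3]/X[3]
print("tip loaded",tri((296.2,194.3),(201.5,228.3)),"tip empty",tri((296,188.9),(199.3,226.5)))
for d in(-.009,-.011,-.013):
    for z in(.085,.09,.095,.1): print(d,z,p("side",[*(col+d*y),z])[0].round(1),p("top",[*(col+d*y),z])[0].round(1))
```

```text
0.08 far [290.8 195.6] [195.6 235.3]
0.08 near [293.7 198.2] [203.3 234.4]
0.085 far [290.8 194.2] [195.1 234.9]
0.085 near [293.7 196.7] [202.9 234. ]
0.09 far [290.8 192.7] [194.5 234.6]
0.09 near [293.7 195.2] [202.4 233.6]
0.095 far [290.7 191.3] [194.  234.2]
0.095 near [293.7 193.8] [201.9 233.2]
0.1 far [290.7 189.8] [193.5 233.8]
0.1 near [293.7 192.3] [201.4 232.8]
tip loaded [0.5828455  0.30792051 0.08965541] tip empty [0.58308705 0.30902313 0.10742238]
-0.009 0.085 [296.4 196. ] [202.5 230. ]
-0.009 0.09 [296.4 194.5] [202.  229.6]
-0.009 0.095 [296.4 193. ] [201.5 229.1]
-0.009 0.1 [296.4 191.6] [201.  228.7]
-0.011 0.085 [296.8 196.2] [203.4 229.9]
-0.011 0.09 [296.8 194.8] [202.9 229.5]
-0.011 0.095 [296.8 193.3] [202.4 229. ]
-0.011 0.1 [296.8 191.8] [201.9 228.6]
-0.013 0.085 [297.1 196.5] [204.2 229.8]
-0.013 0.09 [297.1 195.1] [203.8 229.4]
-0.013 0.095 [297.1 193.6] [203.3 228.9]
-0.013 0.1 [297.1 192.1] [202.8 228.5]
```

The band centre comes out at about z 0.086 m and the pointer tip with 200 g at about 0.092 m. Adding 100 g should put the tip within 3 mm of the band. I'm fetching the small weight at (0.449,-0.156).

Emit:
carry_out(
  moves=[60,-2,-0.1,-2.4,0,60,-2,-0.1,-2.4,0,60,-2,-0.1,-2.4,0,60,-2,-0.1,-2.4,0,60,-2,-0.2,-2.4,0,60,0,0,0,0,60,0,0,0,0,60,0,0,-2,0,60,0,0,-2,0,60,0,0,-2,0],
)

```text
clock: 11.35
position: [0.4527, -0.1589, 0.0354]
ee_rot: [0.003, 0.79, 0.613, 0.001]
contact_force: [-0.8, -0.3, 0.2]
width: 0.0511
```

Emit:
carry_out(
  moves=[60,0,0,-2,0,60,0,0,-0.4,0,60,0,0,0,0,10,0,0,0,0,10,0,0,0,0,10,0,0,0,0,10,0,0,0,0,10,0,0,0,0,10,0,0,0,0,10,0,0,1,0],
)

```text
clock: 12.35
position: [0.4483, -0.1573, 0.0201]
ee_rot: [-0.001, 0.79, 0.613, -0.0]
contact_force: [-0.3, -0.1, -0.3]
width: 0.0252
```

Emit:
carry_out(
  moves=[10,0,0,3,0,10,0,0,4,0,10,0,0,4,0,10,0,0,4,0,10,0,0,1,0,10,0,0,0,0,10,0,0,0,0,10,0,0,0,0,10,0,0,0,0,10,0,0,0,0],
)

```text
clock: 13.35
position: [0.4484, -0.1573, 0.1789]
ee_rot: [-0.001, 0.79, 0.613, -0.001]
contact_force: [-0.2, 0.4, -0.4]
width: 0.0251
```

Emit:
carry_out(
  moves=[10,1.5,3.8,0,0,10,1.5,3.8,0,0,10,1.5,3.8,0,0,10,1.5,3.8,0,0,10,1.5,3.8,0,0,10,1.5,3.8,0,0,10,1.5,3.8,0,0,10,1.5,3.8,0,0,10,1.4,3.8,0,0,10,1.3,3.8,0,0],
)

```text
clock: 14.35
position: [0.5963, 0.224, 0.1792]
ee_rot: [-0.0, 0.79, 0.613, -0.001]
contact_force: [0.2, -0.7, -1.0]
width: 0.0249
```

Emit:
carry_out(
  moves=[10,0,0,0,0,10,0,0,-1,0,10,0,0,-1,0,10,0,0,-1,0,10,0,0,-1,0,10,0,0,-1,0,10,0,0,-1,0,10,0,0,-1,0,10,0,0,-0.5,0,10,0,0,-0.5,0],
)

```text
clock: 15.35
position: [0.5959, 0.2223, 0.0997]
ee_rot: [-0.0, 0.79, 0.613, -0.0]
contact_force: [-0.4, 0.1, -0.0]
width: 0.025
```

Emit:
carry_out(
  moves=[10,0,0,-0.4,0,10,0,0,-0.2,0,10,0,0,0,0,10,0,0,0,0,10,0,0,0,0,40,0,0,0,0,50,0,0,0,0,50,0,0,0,0,50,0,0,0.5,0,50,0,0,2,0],
)

```text
clock: 16.35
position: [0.5944, 0.2219, 0.1175]
ee_rot: [-0.001, 0.79, 0.613, -0.002]
contact_force: [0.7, -0.9, -0.3]
width: 0.0426
```

Emit:
carry_out(
  moves=[50,0,0,4,0,50,0,0,4,0,100,0,-5,2,0,100,0,-5,0,0,100,0,-5,0,0,100,0,-5,0,0,100,0,-5,0,0,100,0,-5,0,0,100,0,-5,0,0,100,0,-5,0,0],
)

```text
clock: 17.35
position: [0.5958, -0.1761, 0.2183]
ee_rot: [0.0, 0.79, 0.613, 0.0]
contact_force: [0.6, -0.5, -0.6]
width: 0.0853
```

Run:
```python
from h import *
s=manip.get_state(); print(s["clock"],s["position"],s["width"])
i=shot("side","s4"); t=shot("top","t4")
a=cv2.resize(i[178:208,284:310],(390,450),interpolation=cv2.INTER_NEAREST)
b=cv2.resize(i[170:270,260:370],(410,450))
cv2.imwrite("pics/c6.png",np.hstack([a,b])[:,:,::-1])
h=cv2.cvtColor(i,cv2.COLOR_RGB2HSV)
for nm,m in(("red",cv2.inRange(h,(0,180,120),(7,255,255))|cv2.inRange(h,(174,180,120),(180,255,255))),("green",cv2.inRange(h,(50,90,40),(95,255,255)))):
    for r in range(180,208):
        x=np.nonzero(m[r,284:312])[0]+284
        if len(x): print(nm,r,x)
```

```text
17.35 [ 0.59578029 -0.17607179  0.21834906] 0.08533533755284893
red 196 [297 298 299]
red 197 [296 297 298 299 300]
red 198 [298 299 300]
red 199 [300 301 302]
green 193 [291 292]
green 194 [291 292]
green 195 [291 292 293]
green 196 [291 292 293]
green 197 [293 294]
green 198 [294 295]
```

View pics/c6.png

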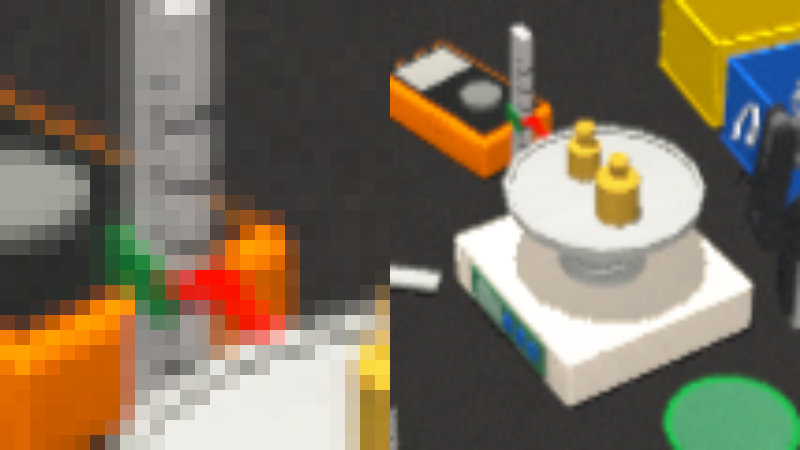

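The pan holds both weights, and the pointer tip at about (297,197) puts z at about 0.083 m, within 3 mm of the band. Next is the gauge.

Emit:
carry_out(
  moves=[100,-0.3,-2.5,-2,0,100,-0.4,-2.6,-2,0,100,0,0,-3,0,100,0,0,-3,0,100,0,0,-3,0,100,0,0,-2,0,100,0,0,-2,0,100,0,0,-1.2,0,100,0,0,0,0,100,0,0,0,0],
  squeeze=20,
)

```text
clock: 18.45
position: [0.5895, -0.225, 0.0363]
ee_rot: [0.0, 0.79, 0.613, 0.0]
contact_force: [-0.2, -0.1, 1.0]
width: 0.0855
```

Run:
```python
from h import *
s=manip.get_state(); print(s["clock"],s["position"],s["width"],s["contact_force"])
i=shot("side","s5"); t=shot("top","t5")
cv2.imwrite("pics/c7.png",np.hstack([cv2.resize(i[280:360,340:446],(400,300)),cv2.resize(t[190:280,370:490],(400,300))])[:,:,::-1])
```

```text
18.45 [ 0.58948095 -0.22501166  0.03634008] 0.08546159112691216 [-0.22490397 -0.05441218  1.02369444]
```

View pics/c7.png

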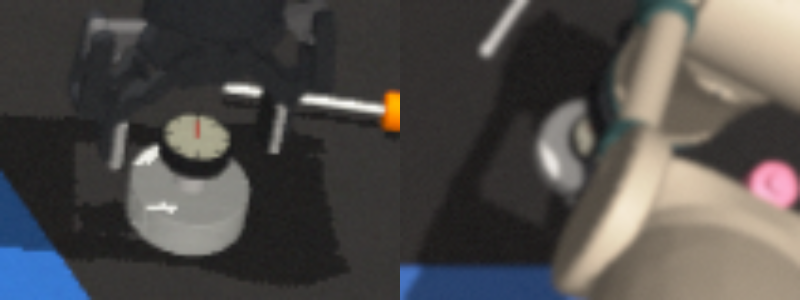

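Run:
```python
from h import *
k=106/400;j=80/300
for n,u,v,z in(("mid",196.5,158.5,.049),("mid",196.5,158.5,.036),("head",197,136,.062),("footL",128,192,.022),("footR",249,185,.022),("footbottom",190,255,0)): print(n,w("side",340+u*k,280+v*j,z).round(4))
q=np.linspace(0,6.28,60)
for g in((.5885,-.2275),(.586,-.229)):
    X=p("side",[[g[0]+.035*np.cos(a),g[1]+.035*np.sin(a),z] for z in(0,.026) for a in q]); print(g,((X[:,0].min()-340)/k,(X[:,0].max()-340)/k,(X[:,1].max()-280)/j), (p("side",[*g,.062])-[340,280])/[k,j])
```

```text
mid [ 0.5898 -0.2322  0.049 ]
mid [ 0.5982 -0.2216  0.036 ]
head [ 0.5913 -0.2274  0.062 ]
footL [ 0.5555 -0.2183  0.022 ]
footR [ 0.6243 -0.2407  0.022 ]
footbottom [ 0.5764 -0.2579  0.    ]
(0.5885, -0.2275) (np.float64(121.3682179478801), np.float64(246.00476034675825), np.float64(257.89547363253905)) [[192.82770441 137.41456155]]
(0.586, -0.229) (np.float64(118.94672581896978), np.float64(243.78756381594343), np.float64(260.99809348487855)) [[190.46196952 140.29054942]]
```

The fingers straddle the foot and are aligned within about 3 mm. I'm descending to grip it at low force.

Emit:
carry_out(
  moves=[100,0.1,-0.2,0,0,100,0,0,-1,0,100,0,0,-1,0,100,0,0,-1,0,100,0,0,0,0,75,0,0,0,0,75,0,0,0,0,75,0,0,0,0,75,0,0,0,0,75,0,0,0,0],
)

```text
clock: 19.55
position: [0.5902, -0.2272, 0.0058]
ee_rot: [0.0, 0.79, 0.613, 0.0]
contact_force: [1.2, -0.7, -2.5]
width: 0.0691
```

Emit:
carry_out(
  moves=[75,-0.3,0.5,0,0,75,-0.3,1,0,0,75,-0.4,2,0,0,75,0,2,0,0,75,0,2,0,0,75,0,2,0,0,75,0,2,0,0,75,0,2,0,0,75,0,2,0,0,75,0,2,0,0],
)

```text
clock: 20.55
position: [0.5784, -0.0499, 0.0058]
ee_rot: [-0.001, 0.79, 0.613, -0.001]
contact_force: [0.2, -1.9, -1.5]
width: 0.0688
```

Emit:
carry_out(
  moves=[75,0.5,1.5,0,0,75,1,1.5,0,0,75,1,1.5,0,0,75,1,1.5,0,0,75,1,1.5,0,0,75,1,1,0,0,75,0,0.5,0,0,75,0,0,0,0,75,0,0,0,0,75,0,0,0,0],
)

```text
clock: 21.55
position: [0.6352, 0.038, 0.0058]
ee_rot: [0.0, 0.791, 0.612, 0.001]
contact_force: [1.1, 1.7, -0.0]
width: 0.0691
```

Run:
```python
from h import *
s=manip.get_state(); print(s["clock"],s["position"],s["width"],s["contact_force"],s["ee_rot"])
i=shot("side","s6"); t=shot("top","t6")
cv2.imwrite("pics/c8.png",np.hstack([cv2.resize(i[200:300,290:423],(400,300)),cv2.resize(t[150:270,240:400],(400,300))])[:,:,::-1])
```

```text
21.55 [0.63519777 0.03801201 0.00576874] 0.069126469915664 [ 1.14059941  1.70216766 -0.02030977] [1.76322336e-05 7.90598322e-01 6.12334840e-01 5.80320987e-04]
```

View pics/c8.png

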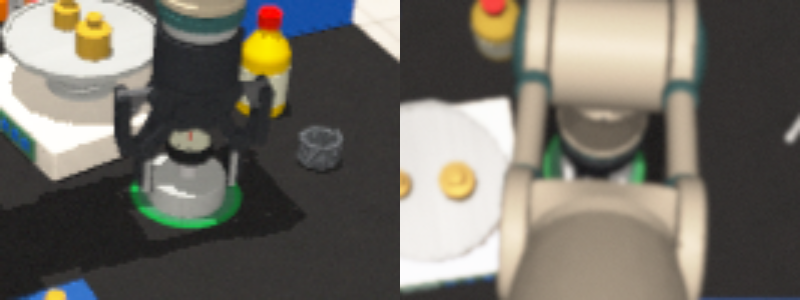

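The gauge foot sits inside the green spot, with the green ring visible around it at crop (187,205). I'll release it, rise straight up, and retreat well clear for the final check.

Emit:
carry_out(
  moves=[85,0,0,0,0,100,0,0,0,0,100,0,0,0,0,100,0,0,0,0,100,0,0,1,0,100,0,0,2,0,100,0,0,4,0,100,0,0,4,0,100,0,0,4,0,100,0,0,4,0],
)

```text
clock: 22.65
position: [0.6346, 0.038, 0.1983]
ee_rot: [0.0, 0.79, 0.613, 0.0]
contact_force: [0.8, 0.7, -0.8]
width: 0.0857
```

Emit:
carry_out(
  moves=[100,-1,-4,0,0,100,-1,-4,0,0,100,-1,-4,0,0,100,-1,-4,0,0,100,-1,-4,0,0,100,-1,-4,0,0,100,-1,-4,0,0,100,0,0,0,0,100,0,0,0,0,100,0,0,0,0],
)

```text
clock: 23.65
position: [0.565, -0.2411, 0.1961]
ee_rot: [-0.0, 0.79, 0.613, 0.0]
contact_force: [-0.4, -0.9, 0.6]
width: 0.0855
```

Run:
```python
from h import *
s=manip.get_state(); print(s["clock"],s["position"],s["width"],s["contact_force"])
i=shot("side","s7"); t=shot("top","t7")
cv2.imwrite("pics/c9.png",np.hstack([cv2.resize(i[160:310,260:460],(400,300)),cv2.resize(t[130:280,180:380],(400,300))])[:,:,::-1])
h=cv2.cvtColor(i,cv2.COLOR_RGB2HSV);m=cv2.inRange(h,(0,180,120),(7,255,255))
for r in range(185,205):
    x=np.nonzero(m[r,284:306])[0]+284
    if len(x): print(r,x)
```

```text
23.65 [ 0.56502008 -0.24112958  0.19606896] 0.08554537305682432 [-0.38168987 -0.91857458  0.57561069]
195 [298]
196 [297 298 299]
197 [296 297 298 299 300]
198 [298 299 300]
199 [300 301 302]
```

View pics/c9.png

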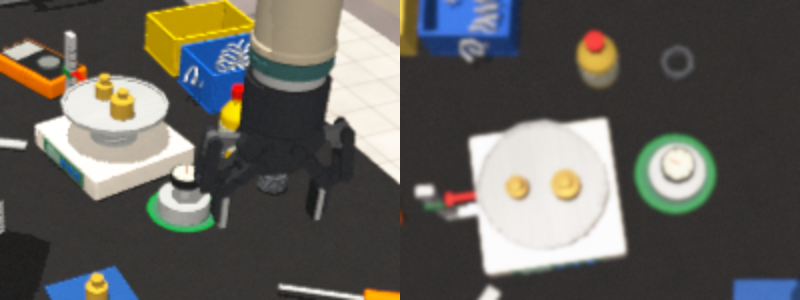

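The foot (crop (676,171)) is concentric with the spot (676,173) to within a few millimetres. Both weights stand on the pan, the pointer is unchanged and the arm is clear.

```bash
python3 -c "
from rig import manip; print(manip.sign_off())"
```

```text
the job is handed in; nothing more can be done
None
```

The job is done and handed in at about 24 s of the 70 s allowed; the hand-in gives no verdict.

- **Scale:** I set one large and one small brass weight (about 300 g) gently on the pan and let go. The pointer tip measured about z 0.083 m against the band centre at about 0.086 m. That is about 2–3 mm low with roughly 2 mm of uncertainty, inside the 7 mm limit. With only the large weight it stood about 6 mm high, so I added the small one. A last look after the gauge was moved showed the pointer unchanged.
- **Gauge:** I gripped it lightly by its foot, slid it over the table onto the green spot and released it. In the last picture it stands upright, with its foot within a few millimetres of the spot's centre.
- **Other things:** the bystanders in the last pictures looked undisturbed, though I did not measure them. The arm is clear and touching nothing.
- **Disagreements:** the two cameras differed by up to about 1 cm on some weight and pan positions at the start. I used the top view for the weights, and both grasps held.

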